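# Unpack the pile of strip-tube racks into the colour-coded cooling docks

## Task

Take the criss-cross pile of four strip-tube racks apart and set each rack flat, fully down inside the cooling dock with the rim of its own colour, either way round. Keep the racks upright and set them down gently without dropping or throwing them, and leave the bottle and the tip box where they stand.

Things in the scene. Friction and masses are not known exactly. Their poses are not given: they have to be found in the camera images.
- blue_rack: loose blue tube rack, 110 (x) x 32 (y) x 30 mm high, 0.08-0.15 kg, 16 white caps recessed in its top. Origin: centre of underside, z up; ends alike. At the start in the lower layer of the pile, underside at 8 mm on a fixed grey 150 x 150 x 8 mm plate, upper racks across it; a layer's two racks lie parallel, 78 mm apart centre to centre, in either order. Grip across the 32 mm.
- green_rack: loose green tube rack, 110 (x) x 32 (y) x 30 mm high, 0.08-0.15 kg, 16 white caps recessed in its top. Origin: centre of underside, z up; ends alike. At the start in the lower layer of the pile, underside at 8 mm on a fixed grey 150 x 150 x 8 mm plate, upper racks across it; a layer's two racks lie parallel, 78 mm apart centre to centre, in either order. Grip across the 32 mm.
- yellow_rack: loose yellow tube rack, 110 (x) x 32 (y) x 30 mm high, 0.08-0.15 kg, 16 white caps recessed in its top. Origin: centre of underside, z up; ends alike. At the start in the upper layer of the pile, underside at 38 mm, square across the lower racks; a layer's two racks lie parallel, 78 mm apart centre to centre, in either order. Grip across the 32 mm.
- red_rack: loose red tube rack, 110 (x) x 32 (y) x 30 mm high, 0.08-0.15 kg, 16 white caps recessed in its top. Origin: centre of underside, z up; ends alike. At the start in the upper layer of the pile, underside at 38 mm, square across the lower racks; a layer's two racks lie parallel, 78 mm apart centre to centre, in either order. Grip across the 32 mm.
- blue_dock: fixed shallow cooling dock, blue rim, dark floor: outside 136 (x) x 58 (y) x 10 mm, nest 126 x 48 mm, walls 5 mm thick, floor 4 mm above the bench. Origin: centre of underside, on the bench, z up. The rack lies in it with its length along the dock's x, either way round. Two docks lie on each side of the pile, in any order.
- green_dock: fixed shallow cooling dock, green rim, dark floor: outside 136 (x) x 58 (y) x 10 mm, nest 126 x 48 mm, walls 5 mm thick, floor 4 mm above the bench. Origin: centre of underside, on the bench, z up. The rack lies in it with its length along the dock's x, either way round. Two docks lie on each side of the pile, in any order.
- yellow_dock: fixed shallow cooling dock, yellow rim, dark floor: outside 136 (x) x 58 (y) x 10 mm, nest 126 x 48 mm, walls 5 mm thick, floor 4 mm above the bench. Origin: centre of underside, on the bench, z up. The rack lies in it with its length along the dock's x, either way round. Two docks lie on each side of the pile, in any order.
- red_dock: fixed shallow cooling dock, red rim, dark floor: outside 136 (x) x 58 (y) x 10 mm, nest 126 x 48 mm, walls 5 mm thick, floor 4 mm above the bench. Origin: centre of underside, on the bench, z up. The rack lies in it with its length along the dock's x, either way round. Two docks lie on each side of the pile, in any order.
- bottle: bystander: amber reagent bottle with a white cap, 56 mm diameter, 115 mm high, upright, loose. Origin: centre of the underside.
- tip_box: bystander: teal pipette-tip box with grey top and orange tips, 85 x 115 mm (own x, y), 52 mm high, loose. Origin: centre of the underside.

How it is judged:
At the end, for the whole second after the job is handed in: Each of the four racks lies released and at rest in the dock of its own colour: centre within 13 mm of the dock's centre in plan, its underside on the dock's floor (1 to 7 mm above the bench; the floor is at 4), level within 0.06 rad, its length along the dock's within 0.2 rad (horizontal distance between blue_rack and blue_dock below 0.013 m and z of blue_rack in the frame of blue_dock between 0.001 and 0.007 m and angle between each of blue_rack, green_rack, yellow_rack, red_rack's own z axis and vertical below 0.06 rad and angle between the x axis of blue_rack and the x axis of blue_dock, either way round below 0.2 rad and linear speed of each of blue_rack, green_rack, yellow_rack, red_rack below 0.02 m/s and angular speed of each of blue_rack, green_rack, yellow_rack, red_rack below 0.2 rad/s and horizontal distance between green_rack and green_dock below 0.013 m and z of green_rack in the frame of green_dock between 0.001 and 0.007 m and angle between the x axis of green_rack and the x axis of green_dock, either way round below 0.2 rad and horizontal distance between yellow_rack and yellow_dock below 0.013 m and z of yellow_rack in the frame of yellow_dock between 0.001 and 0.007 m and angle between the x axis of yellow_rack and the x axis of yellow_dock, either way round below 0.2 rad and horizontal distance between red_rack and red_dock below 0.013 m and z of red_rack in the frame of red_dock between 0.001 and 0.007 m and angle between the x axis of red_rack and the x axis of red_dock, either way round below 0.2 rad); the robot touches nothing.
It fails at once if a rack is tipped by more than about 35 degrees (angle between any of blue_rack, green_rack, yellow_rack, red_rack's own z axis and vertical above 0.6 rad).
It fails at once if a rack is dropped or thrown: it moves faster than 0.7 m/s while the fingers do not hold it (a fall of over 25 mm) ((linear speed of blue_rack above 0.7 m/s and contact force between blue_rack and the fingers below 0.05 N) or (linear speed of green_rack above 0.7 m/s and contact force between green_rack and the fingers below 0.05 N) or (linear speed of yellow_rack above 0.7 m/s and contact force between yellow_rack and the fingers below 0.05 N) or (linear speed of red_rack above 0.7 m/s and contact force between red_rack and the fingers below 0.05 N)).
It fails at once if the bottle is moved by more than 20 mm or tipped (distance of bottle from where it was at the start of the episode above 0.02 m or angle between bottle's own z axis and vertical above 0.3 rad).
It fails at once if the tip box is moved by more than 20 mm or tipped (distance of tip_box from where it was at the start of the episode above 0.02 m or angle between tip_box's own z axis and vertical above 0.3 rad).
It also fails if it takes over 109 s, if anything falls off the work surface, if the arm or the gripper's body presses on something with over 40 N, if the wrist force passes 120 N, or if a joint passes its speed limit or range.

## Robot

A 6-joint arm with a two-finger parallel gripper is mounted at the origin on the work surface. World frame = base frame: x ahead of the robot, y to its left, z up, the work surface at z = 0. Lengths are in m, angles in rad, forces in N, time in s.
With the tool pointing down it reaches from about 0.275 to 0.825 m from the base axis. Payload 4.9 kg.
Tool frame: the origin (TCP) lies at the centre of the arm's flange, where the gripper is bolted on; the fingertips stand 173 mm ahead of it and the grasp point (between the pads) lies env.grip_depth ahead of it (env.grip_depth is the distance from the TCP to the grasp point, in m); y points along the fingers, z is the direction in which the jaws open and shut, and the axes are right-handed (so a half turn about y gives the same grasp; the last joint's range is limited). The gripper opens to 85 mm and grips with 20 to 120 N. Pads are 22 mm wide; open, the fingers measure 114 mm over their backs; the gripper's body (76 mm by 85 mm) begins 54 mm behind the grasp point. The pads swing forward as they close: fully open they stand 13 mm farther back than shut.
Start: joints at [-1.441, 0.326, -0.193, 1.052, 0, 1.437], TCP at [0.143, -0.531, 0.405] pointing down, gripper open.
Joint ranges: [-2.65, 2.65], [-0.97, 1.79], [-1.3, 1.35], [-1.93, 2.1], [-1.47, 1.37], [-3.14, 3.14]. Speed limits (rad/s): [2.57, 2.57, 3.14, 3.14, 3.14, 3.14].

## Interface

Orientations are given as a unit quaternion [w, x, y, z].
In Python, from cell import env gives the robot as it stands.
- The arm moves only by the shell command python3 -m creep 'ROWS' [OPENING]. ROWS is JSON, one flat list of numbers, 6 for each row, row after row: the shift along the world's x, y, z in m, then the turn, a rotation vector about the world's x, y, z in degrees. A call has 1 to 20 rows; each row is the pose to reach, as a shift and turn from the pose commanded when the call began; what a row does not reach only later rows make up. A row lasts 1/10 s, in which the tool goes at most 50 mm and 8.59 degrees, less where a joint would pass 70% of its speed; a pose out of reach is approached as far as the arm can. A call with a gripper value outside its range is refused whole. OPENING is the opening, from -1 (shut) to 1 (fully open), so that 0 is half open, set as the call begins (- or left out, the last holds). The fingers move at their own pace and stop on an object; the grip force is fixed at half the most. Time passes only in rows, so rows that repeat a pose let the fingers close. It gives the time, the measured TCP pose, the force and the opening at its end, in the units of the state.
- env.get_state(): the state, without advancing time (a new reading comes with each control period).
- env.grab_frame(name): name is "side" or "top"; returns the picture (420x560x3 uint8, blue, green, red); there is no depth.
- env.camera_params(name): a dict with "fov_y" (degrees; the focal length in pixels is half the picture's height over the tangent of half this angle, whatever the lens; pixels are square), "cx", "cy" (the principal point, pixels), "k1" (the pictures are not rectified: a ray, as slopes to the right and down, at radius r is drawn at 1 + k1 r^2 times it, then the intrinsics apply), "camera_from_world" (4x4, takes a point from world to camera coordinates). Camera axes: x right, y down, z forward; pixel columns grow to the right and rows downward; lengths in m; the calibration is good to about 2 mm. A picture is of the moment at which its call begins. camera_params takes no time and is no camera call.
- env.close_job(): hands the job in, once; it reports no verdict.
Trained networks look in the newest picture that a camera, given by its name, has taken for a name from the list of things; names that differ only in an ending like _2 or _b are one class to them, and where a whole thing is asked for, a point or a joint stands for the part that bears it (a point fixed in the world has none). Each returns a list of dicts, best first, with "p" (0 to 1); they miss things now and then, are a little off and sometimes report something else, mostly with a low value. They report only what shows in the picture. A call takes as long as a camera call.
- env.silhouettes(camera, target): "mask" (420x560 bool, what is visible of it) and "box" ([left, top, right, bottom] as shares, 0 to 1, of the picture: columns of its width, rows of its height, round what is visible of it).
- env.place_of(camera, target): "at" ([column, row] as shares, 0 to 1, of the picture: columns of its width, rows of its height: a listed point, or the origin of a listed thing).
The state is a dict: "clock": time; "qpos": joint angles; "dq": joint speeds; "effort": joint torques, N m; "position": TCP position; "tool_rot": TCP orientation; "force": force on the tool from outside, world axes, zero at the start; "torque": the same for the moment, N m; "finger_gap": finger opening in m.
Only numpy, scipy, OpenCV 4.12 (cv2) and the standard library are available. Lean on these libraries where they do the work, as an engineer would, in place of code of your own. Each camera call takes 0.05 s, during which the arm holds its last target.

## Working session

There is one attempt and no reset: what is moved stays moved. The work goes in short steps, Python scripts to look and compute and a shell command to move; the robot and the scene stay as the last step left them, time stands still between calls to the robot, and variables do not carry over. Pictures are saved under pics/ and viewed, and the job is handed in when it is done.

```bash
ls; mkdir -p pics; python3 - <<'E'
from cell import env
import cv2
for n in ["top","side"]:
    cv2.imwrite(f"pics/{n}0.png",env.grab_frame(n))
    p=env.camera_params(n);print(n,p)
s=env.get_state();print(s,env.grip_depth)
E
```

```text
pics
top {'fov_y': 57.68580960911689, 'cx': 286.173647998509, 'cy': 211.2315251790781, 'k1': -0.027937269334217692, 'camera_from_world': array([[ 2.36888090e-02, -9.99719370e-01, -1.43757347e-04,
        -1.40046699e-02],
       [-9.86826190e-01, -2.33602788e-02, -1.60088625e-01,
         5.93830873e-01],
       [ 1.60040341e-01,  3.93417239e-03, -9.87102635e-01,
         7.63934120e-01],
       [ 0.00000000e+00,  0.00000000e+00,  0.00000000e+00,
         1.00000000e+00]])}
side {'fov_y': 43.815597493030296, 'cx': 274.59820103565824, 'cy': 202.81310420818633, 'k1': 0.006589417626505796, 'camera_from_world': array([[-0.95684958, -0.29045525, -0.00863897,  0.54424568],
       [-0.21246876,  0.71960046, -0.66108411,  0.15768864],
       [ 0.19823196, -0.63072254, -0.75026206,  1.09053224],
       [ 0.        ,  0.        ,  0.        ,  1.        ]])}
{'clock': 0.1, 'qpos': array([-1.44123489e+00,  3.26876282e-01, -1.93478220e-01,  1.05202224e+00,
       -1.05608295e-05,  1.43658111e+00]), 'dq': array([ 0.00113889, -0.00155515,  0.0025148 ,  0.00043944, -0.00058593,
        0.00063936]), 'effort': array([ 2.93037283e-04, -4.44238687e+01,  2.63037640e+01,  7.86145160e-03,
       -1.03337659e-04,  1.00487725e-06]), 'position': array([ 0.14336889, -0.53072003,  0.40397854]), 'tool_rot': array([ 0.09298654, -0.09299141,  0.70152435, -0.70040681]), 'force': array([-0.06351627, -0.08109844,  0.602137  ]), 'torque': array([-0.02319885,  0.04026625, -0.01116753]), 'finger_gap': 0.08543454797349433} 0.1547
```

View pics/top0.png

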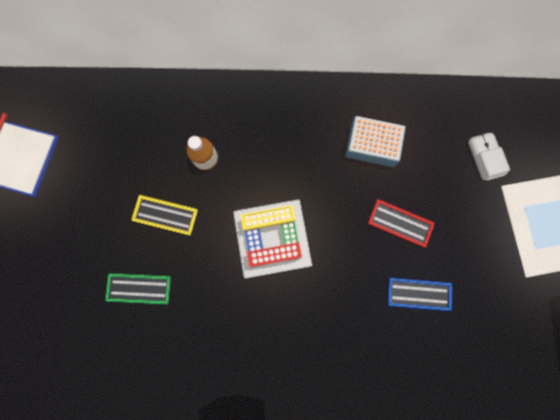

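View pics/side0.png

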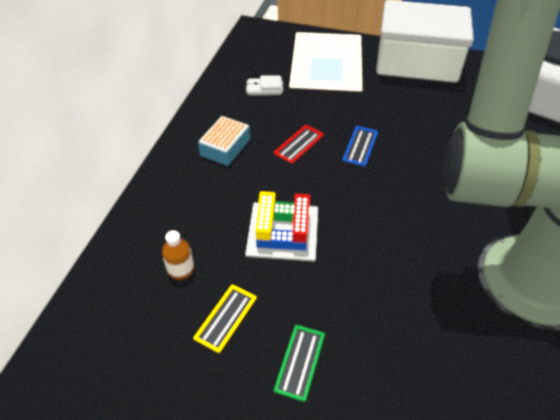

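The top view shows the pile at about (271,238), with yellow and red on top and blue (left) and green (right) below. The docks are yellow (165,215), green (138,289), red (401,223) and blue (420,294). The bottle is at (202,153) and the tip box at (377,140). Next I'll fit poses from the silhouettes.

```bash
cat > h.py <<'E'
import numpy as np, cv2
from cell import env
from scipy.optimize import minimize
from scipy.spatial.transform import Rotation as Rn
def proj(cam,P):
    c=env.camera_params(cam);T=c['camera_from_world'];P=np.atleast_2d(P)
    q=P@T[:3,:3].T+T[:3,3];s=q[:,:2]/q[:,2:];r2=(s**2).sum(1,keepdims=True)
    f=210/np.tan(np.radians(c['fov_y'])/2)
    return s*(1+c['k1']*r2)*f+[c['cx'],c['cy']]
def unproj(cam,uv,z):
    from scipy.optimize import fsolve
    return fsolve(lambda p:(proj(cam,[p[0],p[1],z])[0]-uv),[0.5,0.])
def corners(x,y,yaw,z0,dx,dy,h):
    c,s=np.cos(yaw),np.sin(yaw)
    return np.array([[x+c*a-s*b,y+s*a+c*b,z] for z in(z0,z0+h) for a in(-dx/2,dx/2) for b in(-dy/2,dy/2)])
def cost(p,z0,dims,masks):
    t=0
    for cam,m in masks.items():
        K=cv2.convexHull(proj(cam,corners(*p,z0,*dims)).astype(np.float32))
        # 4x supersampled
        im=np.zeros((840,1120),np.uint8);cv2.fillConvexPoly(im,np.round((K+.5)*2*16).astype(np.int32),1,shift=4)
        M=cv2.resize(m.astype(np.uint8),(1120,840),interpolation=cv2.INTER_NEAREST)
        t+=1-(im&M).sum()/max(1,(im|M).sum())
    return t
def fit(name,z0,dims,cams=("top","side"),grab=True,p0=None):
    masks={}
    for c in cams:
        r=env.silhouettes(c,name)
        if r: masks[c]=r[0]['mask'];pr=r[0]['p']
    out={}
    sets=[{c:masks[c]} for c in masks]+([masks] if len(masks)>1 else [])
    for S in sets:
        c0=list(S)[0];ys,xs=np.nonzero(S[c0]);
        x,y=unproj(c0,[xs.mean(),ys.mean()],z0+dims[2]/2)
        best=None
        for yaw in np.linspace(-np.pi/2,np.pi/2,12,endpoint=False):
            r=minimize(cost,[x,y,yaw],args=(z0,dims,S),method='Nelder-Mead',options=dict(initial_simplex=np.array([[x,y,yaw],[x+.01,y,yaw],[x,y+.01,yaw],[x,y,yaw+.2]]),xatol=1e-4,fatol=1e-4,maxiter=120))
            if best is None or r.fun<best.fun: best=r
        p=best.x;p[2]=(p[2]+np.pi/2)%np.pi-np.pi/2
        print(name,'+'.join(S),np.round(p[:2]*1000,1),'yaw',round(np.degrees(p[2]),1),'cost',round(best.fun,3))
        out['+'.join(S)]=p
    return out
RACK=(.110,.032,.030);DOCK=(.136,.058,.010)
def st():
    s=env.get_state();q=s['tool_rot'];R=Rn.from_quat([q[1],q[2],q[3],q[0]]).as_matrix()
    print('t',round(s['clock'],2),'pos',np.round(s['position']*1000,1),'F',np.round(s['force'],1),'gap',round(s['finger_gap']*1000,1),
     'jaw yaw',round(np.degrees(np.arctan2(R[1,2],R[0,2])),1),'appr',np.round(R[:,1],3),'q',np.round(s['qpos'],2))
E
python3 - <<'E'
from h import *
st()
for c in("yellow","red"): fit(c+"_rack",.038,RACK)
for c in("yellow","red","blue","green"): fit(c+"_dock",0,DOCK)
E
```

```text
t 0.1 pos [ 143.4 -530.7  404. ] F [-0.1 -0.1  0.6] gap 85.4 jaw yaw -74.9 appr [-0.     0.002 -1.   ] q [-1.44  0.33 -0.19  1.05 -0.    1.44]
yellow_rack top [578.1  38.5] yaw -77.9 cost 0.06
yellow_rack side [580.3  37.2] yaw -77.6 cost 0.08Traceback (most recent call last):
  File "<stdin>", line 3, in <module>
  File "h.py", line 37, in fit
    r=minimize(cost,[x,y,yaw],args=(z0,dims,S),method='Nelder-Mead',options=dict(initial_simplex=np.array([[x,y,yaw],[x+.01,y,yaw],[x,y+.01,yaw],[x,y,yaw+.2]]),xatol=1e-4,fatol=1e-4,maxiter=120))
    res = _minimize_neldermead(fun, x0, args, callback, bounds=bounds,
                               **options)
    fxr = func(xr)
    fx = function(np.copy(x), *(wrapper_args + args))
  File "h.py", line 19, in cost
    K=cv2.convexHull(proj(cam,corners(*p,z0,*dims)).astype(np.float32))
                     ~~~~^^^^^^^^^^^^^^^^^^^^^^^^^^
  File "h.py", line 6, in proj
    c=env.camera_params(cam);T=c['camera_from_world'];P=np.atleast_2d(P)
ValueError: time passes only in moves, steps and waits
```

```bash
sed -i 's/^def proj/CP={}\ndef params(c):\n    if c not in CP: CP[c]=env.camera_params(c)\n    return CP[c]\ndef proj/; s/c=env.camera_params(cam);/c=params(cam);/' h.py
python3 - <<'E'
from h import *
st()
for c in("yellow","red"): fit(c+"_rack",.038,RACK)
for c in("yellow","red","blue","green"): fit(c+"_dock",0,DOCK)
st()
E
```

```text
t 0.2 pos [ 143.4 -530.8  404.2] F [ 0.5 -0.4 -0.1] gap 85.2 jaw yaw -74.9 appr [-0.     0.001 -1.   ] q [-1.44  0.33 -0.19  1.05  0.    1.44]
yellow_rack top [578.1  38.5] yaw -77.9 cost 0.06
yellow_rack side [580.3  37.2] yaw -77.6 cost 0.08
yellow_rack top+side [578.7  38.6] yaw -78.5 cost 0.17
red_rack top [502.   22.4] yaw -78.2 cost 0.057
yellow_dock top [586.2 274.2] yaw 78.0 cost 0.037
yellow_dock side [588.  272.3] yaw 76.8 cost 0.035
yellow_dock top+side [587.  273.1] yaw 77.9 cost 0.101
red_dock top [ 580.2 -255.4] yaw 67.8 cost 0.084
red_dock side [ 582.9 -258.6] yaw 68.8 cost 0.036
red_dock top+side [ 582.1 -256.9] yaw 68.2 cost 0.16
blue_dock top [ 426.9 -292.9] yaw 86.2 cost 0.052
blue_dock side [ 427.5 -295.3] yaw 87.0 cost 0.046
blue_dock top+side [ 427.1 -293.4] yaw 87.0 cost 0.109
green_dock top [424.2 319.6] yaw 88.9 cost 0.037
green_dock side [424.5 318.6] yaw 89.6 cost 0.063
green_dock top+side [424.2 319.8] yaw 88.9 cost 0.103
t 0.8 pos [ 143.4 -531.   404.7] F [-0.3 -0.7 -0. ] gap 85.7 jaw yaw -74.9 appr [-0. -0. -1.] q [-1.44  0.33 -0.19  1.05 -0.    1.44]
```

Measurements agree: the upper rack spacing comes out at 78 mm and the dock fits match between cameras. I'm moving above the yellow rack first.

```bash
python3 -m creep '[0.015,0.02,0,0,0,3, 0.05,0.065,0,0,0,9, 0.436,0.569,-0.105,0,0,86.7, 0.436,0.569,-0.105,0,0,86.7, 0.436,0.569,-0.105,0,0,86.7, 0.436,0.569,-0.105,0,0,86.7, 0.436,0.569,-0.105,0,0,86.7, 0.436,0.569,-0.105,0,0,86.7, 0.436,0.569,-0.105,0,0,86.7, 0.436,0.569,-0.105,0,0,86.7, 0.436,0.569,-0.105,0,0,86.7, 0.436,0.569,-0.105,0,0,86.7, 0.436,0.569,-0.105,0,0,86.7, 0.436,0.569,-0.105,0,0,86.7, 0.436,0.569,-0.105,0,0,86.7, 0.436,0.569,-0.105,0,0,86.7, 0.436,0.569,-0.105,0,0,86.7, 0.436,0.569,-0.105,0,0,86.7, 0.436,0.569,-0.105,0,0,86.7, 0.436,0.569,-0.105,0,0,86.7]' 0.4
python3 -c "
from h import *
st()
cv2.imwrite('pics/side1.png',env.grab_frame('side'))"
```

```text
clock: 2.8
position: [0.5791, 0.0369, 0.3002]
tool_rot: [0.548, -0.548, 0.446, -0.447]
force: [0.6, 0.1, -0.4]
finger_gap: 0.06
t 2.8 pos [579.1  36.9 300.2] F [ 0.6  0.1 -0.4] gap 60.0 jaw yaw 11.7 appr [ 0. -0. -1.] q [-0.06  0.47 -0.26  0.84 -0.    1.3 ]
```

View pics/side1.png

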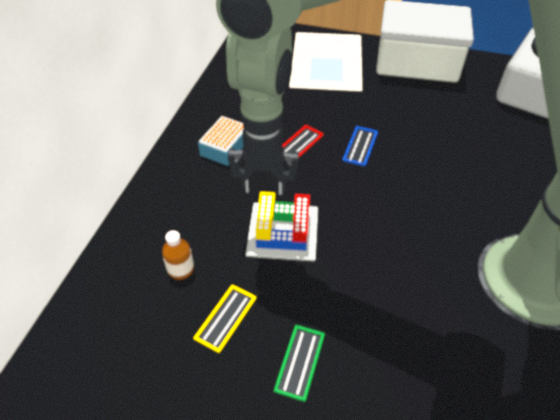

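The side view shows the open fingers at about (248,188) and (282,188), above the yellow rack at (266,215). I'll project the fingertip position as a check, then descend.

```bash
python3 -c "
from h import *
print(proj('side',[[.579,.037,.127+.01],[.579+.03,.037+.006,.137],[.579-.03,.037-.006,.137],[.5787,.0383,.068]]))"
python3 -m creep '[0,0.0015,-0.02,0,0,0, 0,0.0015,-0.045,0,0,0, 0,0.0015,-0.065,0,0,0, 0,0.0015,-0.077,0,0,0, 0,0.0015,-0.079,0,0,0, 0,0.0015,-0.079,0,0,0]'
python3 -c "
from h import *
st()
cv2.imwrite('pics/side2.png',env.grab_frame('side'))"
```

```text
[[264.09784135 188.64813892]
 [249.41487088 187.68318863]
 [278.83942801 189.61679957]
 [264.80432918 210.82559393]]
clock: 3.45
position: [0.5795, 0.0392, 0.2209]
tool_rot: [0.549, -0.549, 0.446, -0.446]
force: [0.2, -0.1, -0.0]
finger_gap: 0.0599
t 3.45 pos [579.5  39.2 220.9] F [ 0.2 -0.1 -0. ] gap 59.9 jaw yaw 11.8 appr [ 0.  0. -1.] q [-0.06  0.56 -0.34  0.67  0.    1.31]
```

View pics/side2.png

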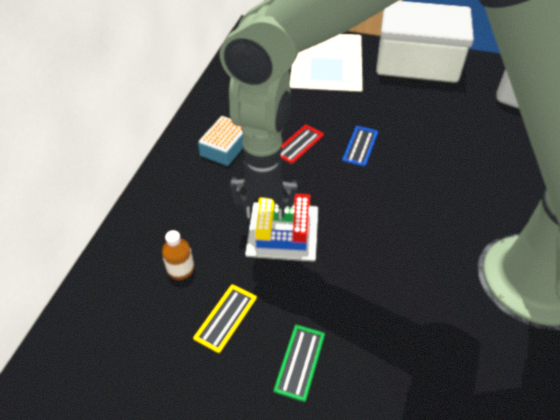

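Side view: the fingers straddle the yellow rack at (265,212). Closing and lifting slightly.

```bash
python3 -m creep '[0,0,0,0,0,0, 0,0,0,0,0,0, 0,0,0,0,0,0, 0,0,0,0,0,0, 0,0,0,0,0,0, 0,0,0,0,0,0, 0,0,0,0,0,0]' -1
python3 -m creep '[0,0,0.005,0,0,0, 0,0,0.02,0,0,0, 0,0,0.04,0,0,0, 0,0,0.06,0,0,0, 0,0,0.065,0,0,0, 0,0,0.065,0,0,0]'
python3 -c "
from h import *
st()
cv2.imwrite('pics/side3.png',env.grab_frame('side'))"
```

```text
clock: 4.2
position: [0.58, 0.0395, 0.2219]
tool_rot: [0.549, -0.548, 0.445, -0.447]
force: [-0.0, -0.2, 6.6]
finger_gap: 0.0304
clock: 4.8
position: [0.5796, 0.0395, 0.2863]
tool_rot: [0.549, -0.548, 0.445, -0.446]
force: [0.3, -0.1, -1.8]
finger_gap: 0.0308
t 4.8 pos [579.6  39.5 286.3] F [ 0.3 -0.1 -1.8] gap 30.8 jaw yaw 11.8 appr [ 0.001 -0.    -1.   ] q [-0.06  0.48 -0.28  0.81  0.    1.31]
```

View pics/side3.png

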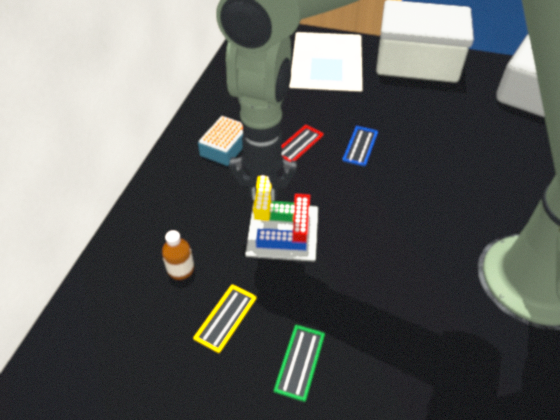

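The yellow rack is lifted clear, at (263,198) in the side view, with a gap of 30.8 mm. I'm carrying it to the yellow dock.

```bash
python3 -m creep '[0,0.01,0,0,0,-1, 0.001,0.03,0,0,0,-3, 0.002,0.06,0,0,0,-6, 0.003,0.095,0,0,0,-10, 0.004,0.13,0,0,0,-13.5, 0.005,0.165,0,0,0,-17, 0.006,0.195,0,0,0,-20, 0.007,0.215,0,0,0,-22, 0.0075,0.228,0,0,0,-23.5, 0.0075,0.2335,0,0,0,-24, 0.0075,0.2335,-0.01,0,0,-24, 0.0075,0.2335,-0.03,0,0,-24, 0.0075,0.2335,-0.055,0,0,-24, 0.0075,0.2335,-0.072,0,0,-24, 0.0075,0.2335,-0.08,0,0,-24, 0.0075,0.2335,-0.08,0,0,-24]'
python3 -c "
from h import *
st()
fr=env.grab_frame('side');cv2.imwrite('pics/side4.png',cv2.resize(fr[220:400,150:390],(720,540),interpolation=cv2.INTER_CUBIC))
fr=env.grab_frame('top');cv2.imwrite('pics/top4.png',fr)
s=env.get_state()
import numpy as np
print(proj('side',corners(.587,.2732,np.radians(77.7),.0225,*RACK)).round())
fit('yellow_rack',.0225,RACK,cams=('side',))
"
```

```text
clock: 6.45
position: [0.5862, 0.2719, 0.2037]
tool_rot: [0.443, -0.445, 0.551, -0.55]
force: [0.2, -0.9, -0.6]
finger_gap: 0.0307
t 6.45 pos [586.2 271.9 203.7] F [ 0.2 -0.9 -0.6] gap 30.7 jaw yaw -12.2 appr [-0.003 -0.001 -1.   ] q [ 0.32  0.68 -0.15  0.74 -0.    2.1 ]
[[233. 288.]
 [246. 295.]
 [202. 332.]
 [216. 340.]
 [232. 280.]
 [246. 287.]
 [200. 324.]
 [215. 332.]]
yellow_rack side [586.3 271. ] yaw 77.6 cost 0.475
```

View pics/side4.png

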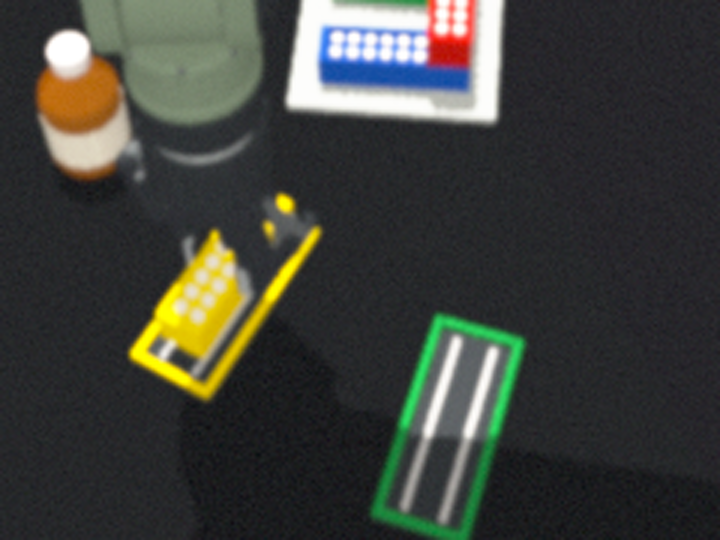

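View pics/top4.png

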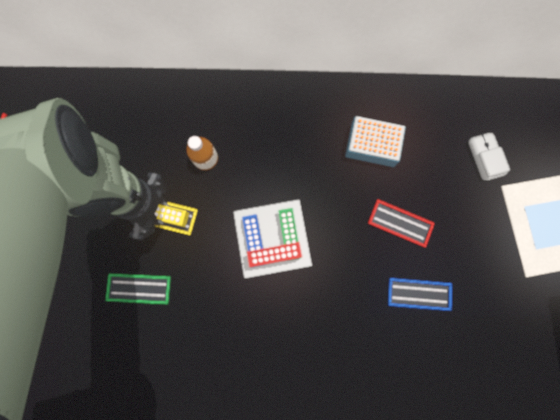

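The side crop shows the rack level and over the yellow dock, within 1–2 px of prediction. Lowering gently.

```bash
python3 -m creep '[0.0005,0.001,-0.006,0,0,0, 0.0005,0.001,-0.012,0,0,0, 0.0005,0.001,-0.015,0,0,0, 0.0005,0.001,-0.015,0,0,0]'
python3 -m creep '[0,0,-0.001,0,0,0, 0,0,-0.002,0,0,0, 0,0,-0.003,0,0,0, 0,0,-0.003,0,0,0]'
```

```text
clock: 7.0
position: [0.587, 0.274, 0.19]
tool_rot: [0.444, -0.445, 0.55, -0.55]
force: [0.1, 0.0, -2.0]
finger_gap: 0.0308
clock: 7.4
position: [0.5875, 0.2741, 0.1879]
tool_rot: [-0.444, 0.444, -0.55, 0.55]
force: [-0.1, -0.4, -0.9]
finger_gap: 0.0308
```

```bash
python3 -m creep '[0,0,-0.001,0,0,0, 0,0,-0.001,0,0,0]'
python3 -m creep '[0,0,-0.0005,0,0,0, 0,0,-0.001,0,0,0, 0,0,-0.001,0,0,0]'
```

```text
clock: 7.6
position: [0.5875, 0.2741, 0.1879]
tool_rot: [-0.444, 0.444, -0.55, 0.55]
force: [-2.6, -0.9, 7.1]
finger_gap: 0.0311
clock: 7.9
position: [0.5874, 0.2741, 0.1879]
tool_rot: [-0.444, 0.444, -0.55, 0.55]
force: [-4.3, -1.8, 13.1]
finger_gap: 0.0307
```

It touched the dock floor at TCP 0.188. Releasing and lifting.

```bash
python3 -m creep '[0,0,0.001,0,0,0, 0,0,0.001,0,0,0, 0,0,0.001,0,0,0, 0,0,0.001,0,0,0]' 0.3
python3 -m creep '[0,0,0.01,0,0,0, 0,0,0.04,0,0,0, 0,0,0.075,0,0,0, 0,0,0.11,0,0,0, 0,-0.04,0.12,0,0,0, 0,-0.09,0.12,0,0,0, 0,-0.14,0.12,0,0,0, 0,-0.19,0.12,0,0,0, 0,-0.20,0.12,0,0,0]'
python3 -c "
from h import *
st()
fr=env.grab_frame('side');cv2.imwrite('pics/side5.png',fr)
env.grab_frame('top')
fit('yellow_rack',.004,RACK)
"
```

```text
clock: 8.3
position: [0.5874, 0.274, 0.1864]
tool_rot: [0.444, -0.444, 0.55, -0.55]
force: [-1.0, 0.1, 0.1]
finger_gap: 0.0554
clock: 9.2
position: [0.5875, 0.0695, 0.3075]
tool_rot: [-0.442, 0.443, -0.551, 0.552]
force: [-0.9, -0.1, 0.8]
finger_gap: 0.0555
t 9.2 pos [587.5  69.5 307.5] F [-0.9 -0.1  0.8] gap 55.5 jaw yaw -12.5 appr [ 0.001 -0.002 -1.   ] q [-0.01  0.48 -0.22  0.87 -0.    1.78]
yellow_rack side [589.  271.6] yaw 78.2 cost 0.032
```

View pics/side5.png

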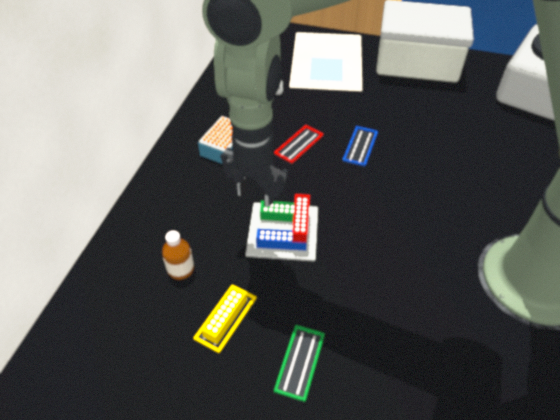

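The yellow rack sits in its dock (side fit 1 mm from the dock centre). Now the red one.

```bash
python3 -c "
from h import *
env.grab_frame('side')
fit('red_rack',.038,RACK,cams=('side',))
st()
"
```

```text
red_rack side [503.6  20.8] yaw -77.7 cost 0.084
t 9.5 pos [587.4  75.5 306.8] F [-0.8  0.8  0.5] gap 55.6 jaw yaw -12.1 appr [ 0.  0. -1.] q [ 0.    0.48 -0.22  0.87  0.    1.78]
```

```bash
python3 -m creep '[-0.02,-0.012,0,0,0,6, -0.05,-0.03,0,0,0,14, -0.075,-0.046,0,0,0,21, -0.0845,-0.0525,0,0,0,24.2, -0.0845,-0.0525,-0.01,0,0,24.2, -0.0845,-0.0525,-0.035,0,0,24.2, -0.0845,-0.0525,-0.065,0,0,24.2, -0.0845,-0.0525,-0.08,0,0,24.2, -0.0845,-0.0525,-0.085,0,0,24.2, -0.0845,-0.0525,-0.085,0,0,24.2]' 0.4
python3 -c "
from h import *
st()
cv2.imwrite('pics/side6.png',env.grab_frame('side'))"
```

```text
clock: 10.5
position: [0.5031, 0.0224, 0.2207]
tool_rot: [-0.55, 0.55, -0.445, 0.444]
force: [0.3, -0.1, 0.4]
finger_gap: 0.0601
t 10.5 pos [503.1  22.4 220.7] F [ 0.3 -0.1  0.4] gap 60.1 jaw yaw 12.1 appr [-0.001  0.    -1.   ] q [-0.1   0.45 -0.55  0.58  0.    1.26]
```

View pics/side6.png

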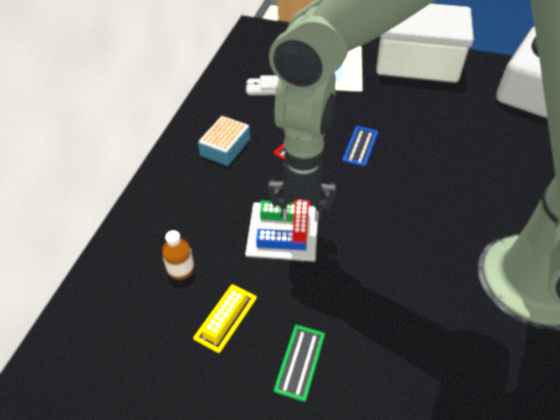

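```bash
python3 -m creep '[0,0,0,0,0,0, 0,0,0,0,0,0, 0,0,0,0,0,0, 0,0,0,0,0,0, 0,0,0,0,0,0, 0,0,0,0,0,0, 0,0,0.005,0,0,0, 0,0,0.02,0,0,0, 0,0,0.04,0,0,0, 0,0,0.06,0,0,0, 0,0,0.065,0,0,0, 0,0,0.065,0,0,0]' -1
python3 -c "
from h import *
env.grab_frame('top')
fit('red_dock',0,DOCK,cams=('top',))
cv2.imwrite('pics/side7.png',env.grab_frame('side'))
fit('red_rack',.102,RACK,cams=('side',))
st()"
```

```text
clock: 11.75
position: [0.5032, 0.0214, 0.2873]
tool_rot: [0.55, -0.549, 0.444, -0.445]
force: [0.3, 0.0, -1.2]
finger_gap: 0.0305
red_dock top [ 580.3 -254.3] yaw 67.8 cost 0.053
red_rack side [503.1  22.2] yaw -75.8 cost 0.152
t 11.95 pos [502.4  21.5 285.6] F [-0.6 -0.3 -1.2] gap 31.0 jaw yaw 12.0 appr [-0.002  0.    -1.   ] q [-0.1   0.36 -0.48  0.73 -0.    1.26]
```

View pics/side7.png

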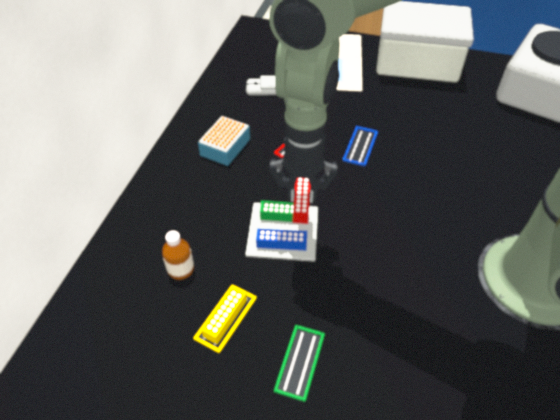

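The red rack is lifted, at (302,198) in the side view, and level. Carrying it to the red dock.

```bash
python3 -m creep '[0.003,-0.01,0,0,0,-1.2, 0.009,-0.03,0,0,0,-3.6, 0.017,-0.06,0,0,0,-7.3, 0.027,-0.095,0,0,0,-11.5, 0.037,-0.13,0,0,0,-15.8, 0.048,-0.17,0,0,0,-20.6, 0.058,-0.205,0,0,0,-24.9, 0.067,-0.24,0,0,0,-29, 0.073,-0.26,0,0,0,-31.5, 0.077,-0.272,0,0,0,-33, 0.0787,-0.2785,0,0,0,-33.8, 0.0787,-0.2785,-0.01,0,0,-33.8, 0.0787,-0.2785,-0.03,0,0,-33.8, 0.0787,-0.2785,-0.055,0,0,-33.8, 0.0787,-0.2785,-0.072,0,0,-33.8, 0.0787,-0.2785,-0.08,0,0,-33.8, 0.0787,-0.2785,-0.08,0,0,-33.8]'
python3 -c "
from h import *
fr=env.grab_frame('side');cv2.imwrite('pics/side8.png',cv2.resize(fr[80:200,200:360],(800,600),interpolation=cv2.INTER_CUBIC))
st()"
```

```text
clock: 13.65
position: [0.5809, -0.2556, 0.2051]
tool_rot: [0.396, -0.397, 0.586, -0.584]
force: [0.5, -0.8, -0.6]
finger_gap: 0.0313
t 13.7 pos [ 581.5 -256.1  206.3] F [ 0.  -0.2 -1.8] gap 30.9 jaw yaw -21.7 appr [-0.001  0.001 -1.   ] q [-0.53  0.66 -0.19  0.72  0.    1.42]
```

View pics/side8.png

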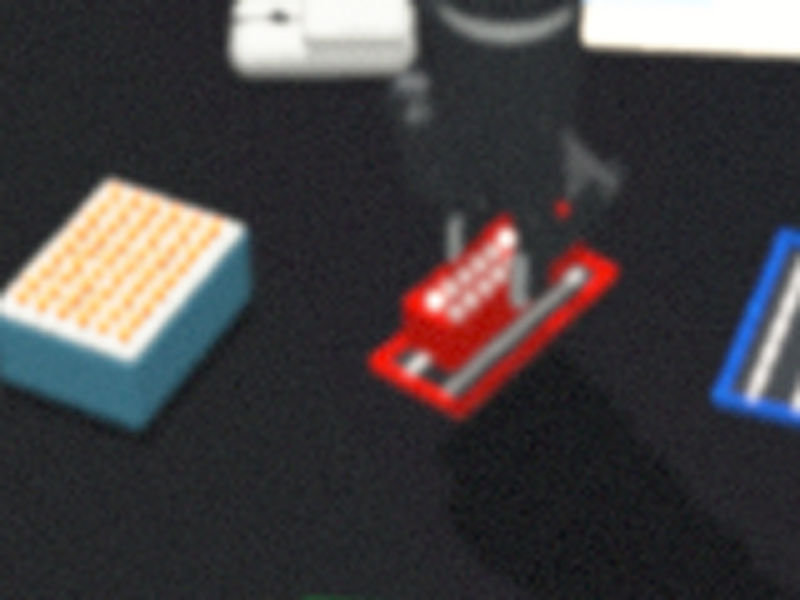

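The red rack is level above its dock. Lowering.

```bash
python3 -m creep '[0,0,-0.006,0,0,0, 0,0,-0.012,0,0,0, 0,0,-0.016,0,0,0, 0,0,-0.0175,0,0,0, 0,0,-0.0175,0,0,0, 0,0,-0.0175,0,0,0]'
python3 -m creep '[0,0,-0.001,0,0,0, 0,0,-0.0015,0,0,0, 0,0,-0.0015,0,0,0]'
```

```text
clock: 14.3
position: [0.5817, -0.2571, 0.1893]
tool_rot: [-0.397, 0.396, -0.585, 0.586]
force: [0.2, -0.8, -1.8]
finger_gap: 0.0304
clock: 14.6
position: [0.5817, -0.2571, 0.1889]
tool_rot: [-0.397, 0.396, -0.585, 0.586]
force: [-1.9, 2.1, 6.1]
finger_gap: 0.0304
```

```bash
python3 -m creep '[0,0,0.001,0,0,0, 0,0,0.001,0,0,0, 0,0,0.001,0,0,0, 0,0,0.001,0,0,0, 0,0,0.01,0,0,0, 0,0,0.04,0,0,0, 0,0,0.075,0,0,0, 0,0,0.11,0,0,0, 0,0,0.12,0,0,0, 0,0,0.12,0,0,0]' 0.3
python3 -c "
from h import *
cv2.imwrite('pics/top9.png',env.grab_frame('top'));cv2.imwrite('pics/side9.png',env.grab_frame('side'))
fit('red_rack',.004,RACK)
fit('blue_rack',.008,RACK)
fit('green_rack',.008,RACK)
st()"
```

```text
clock: 15.6
position: [0.5824, -0.2574, 0.3103]
tool_rot: [-0.397, 0.396, -0.584, 0.587]
force: [-0.0, -0.3, -0.0]
finger_gap: 0.0558
red_rack top [ 590.1 -232.3] yaw 69.3 cost 0.304
red_rack side [ 584.  -259.5] yaw 70.0 cost 0.073
red_rack top+side [ 582.7 -256.8] yaw 69.9 cost 0.442
blue_rack top [737.9 204.5] yaw 46.6 cost 0.478
blue_rack side [534.1  66.1] yaw 12.7 cost 0.055
blue_rack top+side [737.9 204.5] yaw 46.6 cost 1.478
green_rack top [549.6  -7. ] yaw 11.0 cost 0.06
green_rack side [550.   -9.3] yaw 10.8 cost 0.04
green_rack top+side [549.6  -7.8] yaw 10.9 cost 0.128
t 16.0 pos [ 581.3 -256.9  306.4] F [ 0.3  0.4 -0.5] gap 55.2 jaw yaw -21.8 appr [-0.002  0.001 -1.   ] q [-0.53  0.56 -0.09  0.93 -0.    1.42]
```

View pics/top9.png

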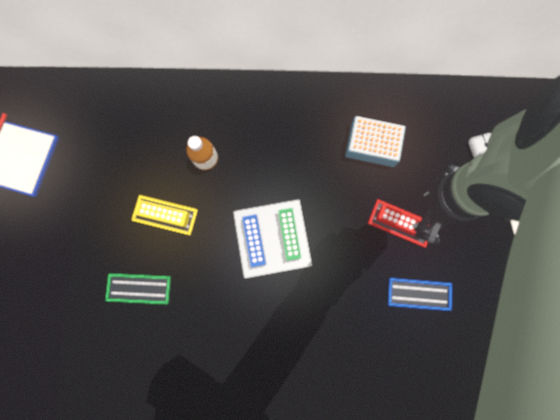

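View pics/side9.png

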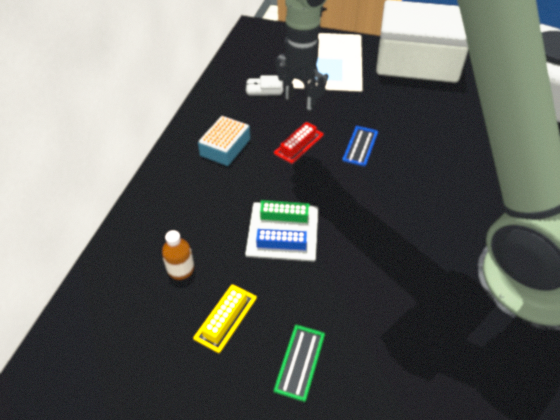

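Red is in its dock. The top network's blue_rack hit was the bottle, so I'm discarding it. The side view gives blue at (534,66), which agrees with green plus 78 mm. Green next.

```bash
python3 -m creep '[-0.003,0.02,0,0,0,-5, -0.008,0.06,0,0,0,-13, -0.014,0.105,0,0,0,-21, -0.02,0.15,0,0,0,-29, -0.025,0.195,0,0,0,-37, -0.03,0.23,0,0,0,-45, -0.0315,0.245,0,0,0,-52, -0.0315,0.249,0,0,0,-57, -0.0315,0.249,-0.02,0,0,-57, -0.0315,0.249,-0.05,0,0,-57, -0.0315,0.249,-0.08,0,0,-57, -0.0315,0.249,-0.08,0,0,-57]' 0.4
python3 -c "
from h import *
cv2.imwrite('pics/side10.png',env.grab_frame('side'))
st()"
```

```text
clock: 17.2
position: [0.5479, -0.0076, 0.2239]
tool_rot: [0.066, -0.072, 0.704, -0.703]
force: [-1.3, -0.4, -0.8]
finger_gap: 0.06
t 17.25 pos [548.9  -7.8 225.9] F [-0.4  0.9  0.6] gap 59.7 jaw yaw -78.8 appr [-0.005  0.001 -1.   ] q [-0.15  0.51 -0.42  0.65  0.    2.8 ]
```

View pics/side10.png

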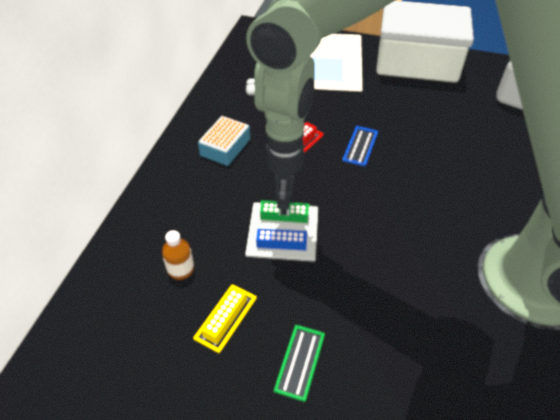

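The gripper is centred over the green rack at (285,211). Descend, grip, lift.

```bash
python3 -m creep '[0.0005,0,-0.015,0,0,0, 0.0005,0,-0.03,0,0,0, 0.0005,0,-0.036,0,0,0, 0.0005,0,-0.037,0,0,0, 0.0005,0,-0.037,0,0,0]'
python3 -m creep '[0,0,0,0,0,0, 0,0,0,0,0,0, 0,0,0,0,0,0, 0,0,0,0,0,0, 0,0,0,0,0,0, 0,0,0,0,0,0, 0,0,0.005,0,0,0, 0,0,0.02,0,0,0, 0,0,0.04,0,0,0, 0,0,0.06,0,0,0, 0,0,0.08,0,0,0, 0,0,0.085,0,0,0, 0,0,0.085,0,0,0]' -1
python3 -c "
from h import *
fr=env.grab_frame('side');cv2.imwrite('pics/side11.png',cv2.resize(fr[120:270,190:390],(800,600),interpolation=cv2.INTER_CUBIC))
fit('green_rack',.008+.085,RACK,cams=('side',))
st()"
```

```text
clock: 17.75
position: [0.5511, -0.0081, 0.1916]
tool_rot: [-0.069, 0.069, -0.704, 0.704]
force: [0.2, 0.1, -0.9]
finger_gap: 0.0595
clock: 19.05
position: [0.5509, -0.008, 0.2763]
tool_rot: [-0.07, 0.069, -0.704, 0.704]
force: [0.2, 0.3, -1.4]
finger_gap: 0.0309
green_rack side [549.7  -9.5] yaw 11.6 cost 0.283
t 19.15 pos [550.1  -7.9 274.8] F [-0.7  0.9 -2.1] gap 30.5 jaw yaw -78.8 appr [-0.001  0.    -1.   ] q [-0.15  0.45 -0.37  0.75 -0.    2.8 ]
```

View pics/side11.png

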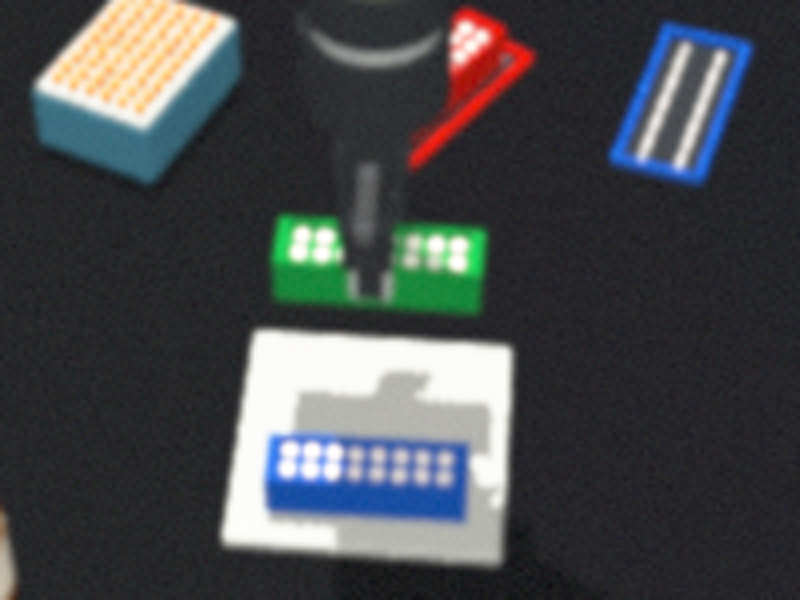

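The green rack is lifted and level, at about (285,186) in the full side image. Carrying it to the green dock.

```bash
python3 -m creep '[-0.004,0.01,0,0,0,2.4, -0.011,0.03,0,0,0,7, -0.023,0.06,0,0,0,14, -0.036,0.095,0,0,0,22, -0.05,0.13,0,0,0,30, -0.064,0.165,0,0,0,38, -0.077,0.2,0,0,0,46, -0.09,0.235,0,0,0,54, -0.103,0.27,0,0,0,62, -0.115,0.3,0,0,0,70, -0.123,0.32,0,0,0,76, -0.126,0.3273,0,0,0,77.9, -0.126,0.3273,-0.01,0,0,77.9, -0.126,0.3273,-0.03,0,0,77.9, -0.126,0.3273,-0.055,0,0,77.9, -0.126,0.3273,-0.067,0,0,77.9, -0.126,0.3273,-0.07,0,0,77.9, -0.126,0.3273,-0.07,0,0,77.9]'
python3 -c "
from h import *
fr=env.grab_frame('side');cv2.imwrite('pics/side12.png',cv2.resize(fr[280:420,200:400],(800,560),interpolation=cv2.INTER_CUBIC))
st()
print(proj('side',corners(.4243,.3193,np.radians(89.1),.022,*RACK)).round())"
```

```text
clock: 20.95
position: [0.4248, 0.3187, 0.2053]
tool_rot: [0.495, -0.496, 0.504, -0.504]
force: [-0.2, -0.2, -0.6]
finger_gap: 0.0305
t 21.0 pos [425.1 319.  205.9] F [-0.  -0.2 -0.1] gap 30.6 jaw yaw -0.9 appr [ 0.  0. -1.] q [ 0.5   0.51 -0.49  0.57 -0.    2.09]
[[299. 329.]
 [316. 333.]
 [282. 383.]
 [299. 388.]
 [300. 321.]
 [316. 326.]
 [282. 376.]
 [300. 381.]]
```

View pics/side12.png

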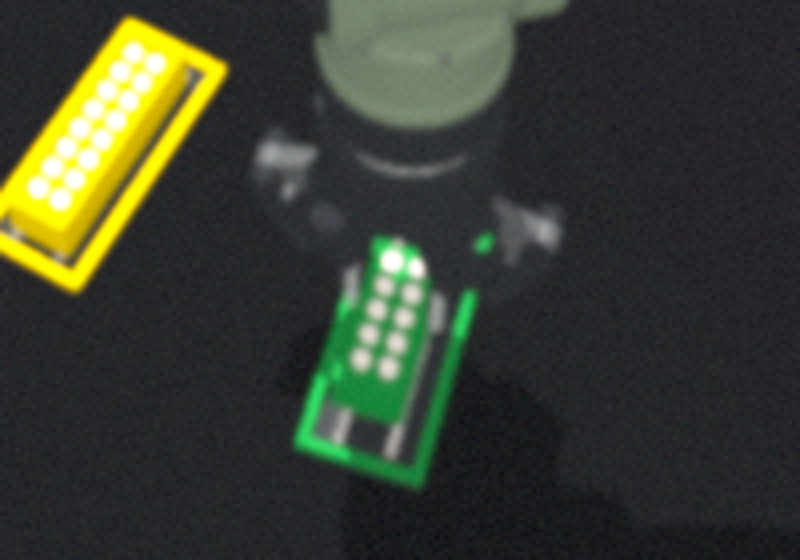

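The near end is where predicted (crop about 330–400, 410–425), level and inside the rim. Lowering.

```bash
python3 -m creep '[0,0,-0.006,0,0,0, 0,0,-0.012,0,0,0, 0,0,-0.016,0,0,0, 0,0,-0.0165,0,0,0, 0,0,-0.0165,0,0,0, 0,0,-0.0165,0,0,0]'
python3 -m creep '[0,0,-0.001,0,0,0, 0,0,-0.0015,0,0,0, 0,0,-0.0015,0,0,0]'
```

```text
clock: 21.6
position: [0.4247, 0.3194, 0.1893]
tool_rot: [-0.496, 0.496, -0.504, 0.504]
force: [-0.6, 0.1, -0.6]
finger_gap: 0.0308
clock: 21.9
position: [0.4247, 0.3194, 0.1878]
tool_rot: [-0.496, 0.496, -0.504, 0.504]
force: [-0.6, -0.6, -0.7]
finger_gap: 0.0308
```

```bash
python3 -m creep '[0,0,-0.0005,0,0,0, 0,0,-0.001,0,0,0, 0,0,-0.001,0,0,0]'
```

```text
clock: 22.2
position: [0.4246, 0.3193, 0.1877]
tool_rot: [-0.496, 0.496, -0.504, 0.504]
force: [-1.5, -1.2, 8.7]
finger_gap: 0.0304
```

```bash
python3 -m creep '[0,0,0.0005,0,0,0, 0,0,0.0005,0,0,0, 0,0,0.0005,0,0,0, 0,0,0.0005,0,0,0, 0,0,0.01,0,0,0, 0,0,0.04,0,0,0, 0,0,0.075,0,0,0, 0,0,0.11,0,0,0, 0,0,0.12,0,0,0, 0,0,0.12,0,0,0]' 0.3
python3 -c "
from h import *
cv2.imwrite('pics/top13.png',env.grab_frame('top'));cv2.imwrite('pics/side13.png',env.grab_frame('side'))
fit('green_rack',.004,RACK)
fit('blue_rack',.008,RACK)
fit('blue_dock',0,DOCK)
st()"
```

```text
clock: 23.2
position: [0.4253, 0.3197, 0.3089]
tool_rot: [-0.498, 0.495, -0.503, 0.504]
force: [0.1, 0.2, 0.6]
finger_gap: 0.0561
green_rack top [425.9 316.5] yaw 89.0 cost 0.067
green_rack side [426.4 315.8] yaw 88.6 cost 0.058
green_rack top+side [426.1 315.3] yaw 89.2 cost 0.129
blue_rack top [531.5  68.8] yaw 12.7 cost 0.046
blue_rack side [579.   60.3] yaw -52.1 cost 0.576
blue_rack top+side [531.8  68.8] yaw 12.6 cost 0.696
t 23.6 pos [424.3 319.1 305.6] F [ 0.7 -0.3  0.8] gap 55.4 jaw yaw -0.9 appr [-0.002 -0.001 -1.   ] q [ 0.51  0.38 -0.39  0.81  0.    2.09]
```

View pics/side13.png

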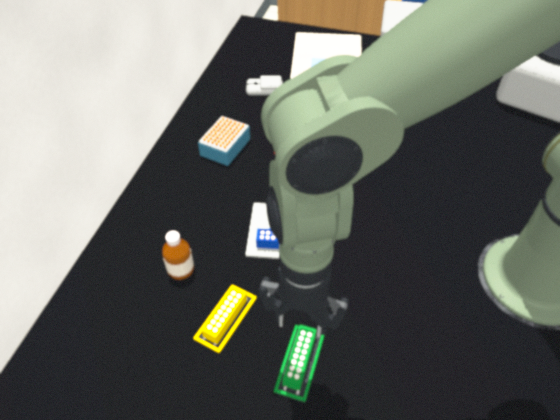

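Green is down in its dock. For blue, the top view now gives (531.5, 68.8) and the earlier side view (534.1, 66.1), so I'll use the mean at yaw 12.5°.

```bash
python3 -m creep '[0.005,-0.012,0,0,0,-4, 0.015,-0.035,0,0,0,-11, 0.03,-0.07,0,0,0,-19, 0.045,-0.105,0,0,0,-27, 0.06,-0.14,0,0,0,-35, 0.075,-0.175,0,0,0,-43, 0.09,-0.21,0,0,0,-51, 0.1,-0.235,0,0,0,-59, 0.106,-0.247,0,0,0,-67, 0.108,-0.252,0,0,0,-74, 0.108,-0.252,-0.01,0,0,-76.6, 0.108,-0.252,-0.04,0,0,-76.6, 0.108,-0.252,-0.07,0,0,-76.6, 0.108,-0.252,-0.079,0,0,-76.6, 0.108,-0.252,-0.079,0,0,-76.6]' 0.4
python3 -c "
from h import *
cv2.imwrite('pics/side14.png',env.grab_frame('side'))
st()"
```

```text
clock: 25.1
position: [0.5317, 0.0673, 0.2262]
tool_rot: [0.076, -0.078, 0.703, -0.703]
force: [0.4, 0.2, -0.6]
finger_gap: 0.0599
t 25.15 pos [532.5  67.4 227.5] F [-0.6  1.  -0.1] gap 59.5 jaw yaw -77.5 appr [-0.001  0.    -1.   ] q [-0.01  0.49 -0.45  0.63  0.    2.91]
```

View pics/side14.png

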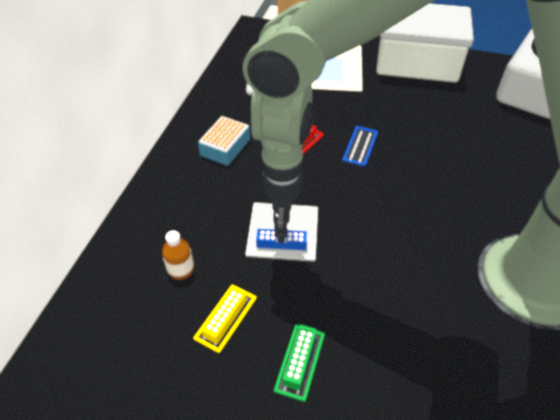

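The gripper is centred over the blue rack at (281,238). Descend, grip and lift.

```bash
python3 -m creep '[0,0,-0.015,0,0,0, 0,0,-0.03,0,0,0, 0,0,-0.036,0,0,0, 0,0,-0.037,0,0,0, 0,0,-0.037,0,0,0]'
python3 -m creep '[0,0,0,0,0,0, 0,0,0,0,0,0, 0,0,0,0,0,0, 0,0,0,0,0,0, 0,0,0,0,0,0, 0,0,0,0,0,0, 0,0,0.005,0,0,0, 0,0,0.02,0,0,0, 0,0,0.04,0,0,0, 0,0,0.06,0,0,0, 0,0,0.08,0,0,0, 0,0,0.085,0,0,0, 0,0,0.085,0,0,0]' -1
python3 -c "
from h import *
fr=env.grab_frame('side');cv2.imwrite('pics/side15.png',cv2.resize(fr[120:270,190:390],(800,600),interpolation=cv2.INTER_CUBIC))
env.grab_frame('top')
fit('blue_rack',.008+.085,RACK,cams=('side',))
fit('blue_dock',0,DOCK)
st()"
```

```text
clock: 25.65
position: [0.5331, 0.0673, 0.1916]
tool_rot: [-0.078, 0.077, -0.703, 0.703]
force: [-0.5, 1.0, 0.1]
finger_gap: 0.0599
clock: 26.95
position: [0.5329, 0.0673, 0.2763]
tool_rot: [-0.078, 0.077, -0.703, 0.703]
force: [0.9, -0.5, -0.8]
finger_gap: 0.0306
blue_rack side [533.3  66.6] yaw 16.4 cost 0.336
blue_dock top [ 426.9 -293.1] yaw 86.3 cost 0.032
blue_dock side [ 426.6 -297.2] yaw 86.5 cost 0.055
blue_dock top+side [ 426.8 -294.1] yaw 86.3 cost 0.117
t 27.2 pos [532.1  67.3 274.6] F [-0.1 -1.  -1.6] gap 30.8 jaw yaw -77.5 appr [-0.002 -0.    -1.   ] q [-0.01  0.43 -0.41  0.74 -0.    2.91]
```

View pics/side15.png

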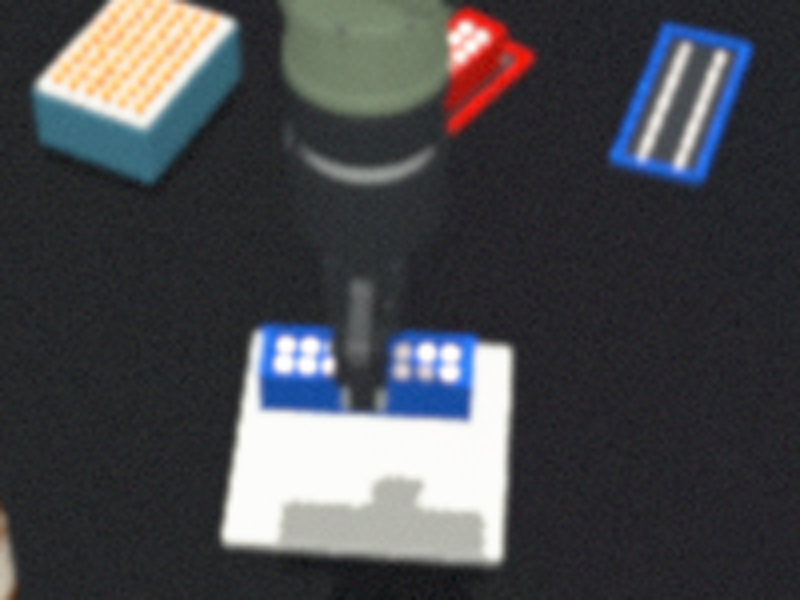

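Blue is lifted and level. Carrying it to the blue dock.

```bash
python3 -m creep '[-0.003,-0.01,0,0,0,2, -0.009,-0.03,0,0,0,6, -0.018,-0.06,0,0,0,12, -0.028,-0.095,0,0,0,19.5, -0.038,-0.13,0,0,0,27, -0.048,-0.165,0,0,0,34, -0.059,-0.2,0,0,0,41, -0.069,-0.235,0,0,0,48, -0.079,-0.27,0,0,0,55.5, -0.089,-0.305,0,0,0,62.5, -0.097,-0.333,0,0,0,68, -0.103,-0.352,0,0,0,72, -0.106,-0.362,0,0,0,74.1, -0.106,-0.362,-0.01,0,0,74.1, -0.106,-0.362,-0.03,0,0,74.1, -0.106,-0.362,-0.055,0,0,74.1, -0.106,-0.362,-0.067,0,0,74.1, -0.106,-0.362,-0.07,0,0,74.1, -0.106,-0.362,-0.07,0,0,74.1]'
python3 -c "
from h import *
fr=env.grab_frame('side');cv2.imwrite('pics/side16.png',cv2.resize(fr[80:200,280:440],(800,600),interpolation=cv2.INTER_CUBIC))
st()
print(((proj('side',corners(.4269,-.2945,np.radians(86.6),.022,*RACK))-[280,80])*5).round())"
```

```text
clock: 29.1
position: [0.4266, -0.2942, 0.2052]
tool_rot: [0.485, -0.485, 0.515, -0.514]
force: [-1.2, 0.0, -1.7]
finger_gap: 0.0307
t 29.15 pos [ 426.9 -294.5  205.9] F [-0.3 -1.1 -0.1] gap 30.9 jaw yaw -3.4 appr [ 0. -0. -1.] q [-0.75  0.49 -0.52  0.56  0.    0.88]
[[398. 232.]
 [458. 245.]
 [345. 366.]
 [407. 381.]
 [405. 187.]
 [465. 201.]
 [351. 322.]
 [414. 337.]]
```

View pics/side16.png

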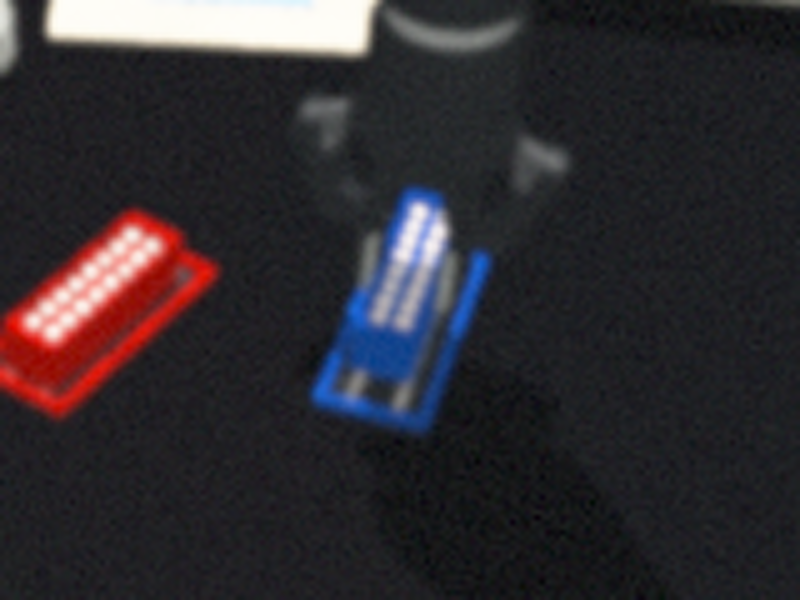

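The blue rack's near end is at about (345–410, 365–380) in the crop, as predicted. Lowering.

```bash
python3 -m creep '[0,0,-0.006,0,0,0, 0,0,-0.012,0,0,0, 0,0,-0.016,0,0,0, 0,0,-0.017,0,0,0, 0,0,-0.017,0,0,0, 0,0,-0.017,0,0,0]'
python3 -m creep '[0,0,-0.0005,0,0,0, 0,0,-0.001,0,0,0, 0,0,-0.0015,0,0,0, 0,0,-0.0015,0,0,0]'
```

```text
clock: 29.75
position: [0.4267, -0.2947, 0.1888]
tool_rot: [-0.485, 0.485, -0.515, 0.515]
force: [1.1, 0.2, -0.4]
finger_gap: 0.0305
clock: 30.15
position: [0.4267, -0.2948, 0.1877]
tool_rot: [-0.485, 0.485, -0.514, 0.515]
force: [-1.2, 0.0, 3.9]
finger_gap: 0.0309
```

Contact. Releasing, lifting and backing away so both cameras see all the docks.

```bash
python3 -m creep '[0,0,0,0,0,0, 0,0,0,0,0,0, 0,0,0,0,0,0, 0,0,0,0,0,0, 0,0,0.01,0,0,0, 0,0,0.04,0,0,0, 0,0,0.075,0,0,0, 0,0,0.12,0,0,0, 0,0,0.16,0,0,0, 0,0,0.20,0,0,0, -0.01,0.05,0.20,0,0,0, -0.02,0.1,0.20,0,0,0, -0.03,0.15,0.20,0,0,0, -0.04,0.2,0.20,0,0,0, -0.05,0.25,0.2,0,0,0, -0.05,0.28,0.2,0,0,0, -0.05,0.28,0.2,0,0,0]' 0.3
python3 -c "
from h import *
cv2.imwrite('pics/top17.png',env.grab_frame('top'));cv2.imwrite('pics/side17.png',env.grab_frame('side'))
for c in('yellow','red','blue','green'):
  fit(c+'_rack',.004,RACK)
for c in('bottle','tip_box'): print(c,[ (k,[(np.round(r['at'],3),round(r['p'],2)) for r in env.place_of(k,c)[:1]]) for k in('top','side')])
st()"
```

```text
clock: 31.85
position: [0.3753, -0.0114, 0.3879]
tool_rot: [0.487, -0.486, 0.513, -0.513]
force: [-0.3, -1.2, 0.1]
finger_gap: 0.0553
yellow_rack top [587.3 274.1] yaw 77.6 cost 0.043
yellow_rack side [588.7 271.5] yaw 78.5 cost 0.066
yellow_rack top+side [587.8 273.9] yaw 77.5 cost 0.146
red_rack top [ 581.3 -254.4] yaw 67.6 cost 0.045
red_rack side [ 584.6 -259.8] yaw 70.8 cost 0.103
red_rack top+side [ 581.9 -255.5] yaw 67.8 cost 0.233
blue_rack top [ 427.7 -292.9] yaw 86.3 cost 0.075
blue_rack side [ 427.3 -300.8] yaw -84.4 cost 0.798
blue_rack top+side [ 427.5 -294. ] yaw 86.3 cost 0.894
green_rack top [425.9 317.5] yaw 89.2 cost 0.05
green_rack side [425.9 315.7] yaw 89.0 cost 0.051
green_rack top+side [425.9 316.2] yaw 89.3 cost 0.106
bottle [('top', [(array([0.367, 0.377]), 0.86)]), ('side', [(array([0.318, 0.641]), 0.69)])]
tip_box [('top', [(array([0.661, 0.34 ]), 0.69)]), ('side', [(array([0.402, 0.354]), 0.64)])]
t 32.55 pos [376.6 -14.9 387.1] F [-0.3 -0.5 -0.2] gap 55.3 jaw yaw -3.4 appr [-0.  0. -1.] q [-0.24  0.02 -0.62  0.93  0.    1.39]
```

View pics/top17.png

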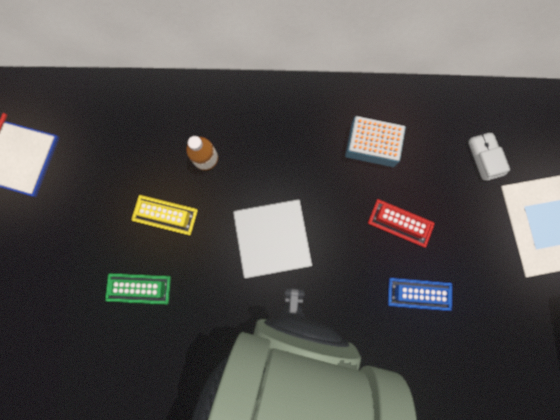

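View pics/side17.png

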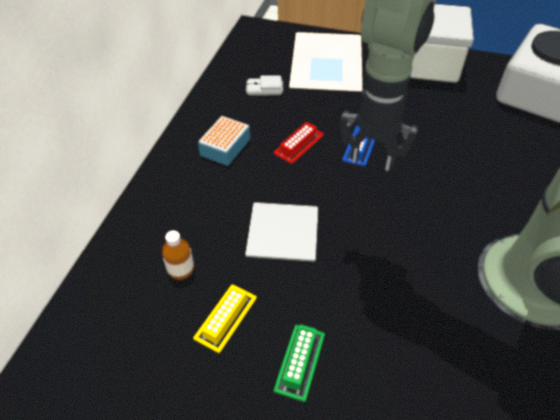

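The final pictures show all four racks in their own docks, with nothing touched by the robot and the bottle and tip box in their original pixel positions. Handing in.

```bash
python3 -c "
from h import *
st(); print(env.close_job())"
```

```text
t 32.55 pos [376.6 -14.9 387.1] F [-0.3 -0.5 -0.2] gap 55.3 jaw yaw -3.4 appr [-0.  0. -1.] q [-0.24  0.02 -0.62  0.93  0.    1.39]
the job is handed in; nothing more can be done
None
```

All four racks are in the docks of their own colour, and I handed the job in at about 32.6 s of the 109 s allowed. I took them in the order yellow, red, green, blue. Each was lowered until the wrist force showed it touching the dock floor (TCP at 0.188–0.189 m) and then released.

**Position:** In the last pictures the fitted rack centres lay about 1–4 mm from the measured dock centres, against the 13 mm allowed. Rack directions were within about 1° of the docks in the top view. Level was judged by eye only; every rack looked flat.

**Bystanders:** The bottle and tip box stand at the same pixels as at the start.

**Checks that failed or disagreed:**
- **Side view of blue:** after release the gripper blocked the side camera's view of the blue rack, so that fit was useless. Blue's final position rests on the top view and the floor contact.
- **Top view of blue:** once, mid-job, the top network took the bottle for the blue rack. I discarded that result.
- **Side view of red:** its side-camera fit came out about 6 mm and 3° from its top-camera fit. Both are within the limits.

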